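# Clear the gift box from under the display bar, then hang the saddle sign

## Task

Someone left the dark gift box on the display stand, under its brass bar, where the saddle sign has to hang. Take the gift box out and set it down, right way up, in the shallow wooden tray; then hang the flowered saddle sign over the bar, about midway between the posts, straddling the bar and hanging freely. Do not tip or drop the box or the sign, and leave the candle tin and the rubber stamp where they stand.

Things in the scene. Friction and masses are not known exactly. Their poses are not given: they have to be found in the camera images.
- stand: Fixed display stand; origin: centre of its underside, z up. Dark base 150 (x) by 260 (y) mm, floor 8 mm above the table, rim 7 mm wide and 14 mm high. A brass bar 14 mm thick runs along y over the middle of the base, axis at 158 mm, on 12 mm posts at y = +-115 mm. The bar points away from the robot within 0.3 rad; both long sides are open. The bar blocks a gripper coming straight down on things under it.
- stand_bar (a point): Middle of the brass bar, on its axis, 158 mm above the table; axes as the stand (y along the bar).
- gift_box: Dark gift box with a grey lid (one rigid piece), 62 mm along its own x, 85 mm along its own y, 50 mm high, 0.11 to 0.2 kg. Origin: centre of its underside, z up. It starts on the floor of the stand's base, under the bar, its 62 mm width (own x) along the bar within 0.2 rad and its 85 mm length across it.
- tray: Fixed shallow tray of pale wood, 170 (x) by 180 (y) mm outside, 22 mm high, walls 5 mm, floor 5 mm above the table. Origin: centre of its underside, z up. It stands on the left or on the right of the robot.
- sign: Loose rigid saddle sign, white, flowered, blue roof, 0.1 to 0.19 kg: two upright panels 5 mm thick, 105 mm (y) by 125 mm high, 50 mm apart outside and 40 inside (x), under a shallow roof with its ridge along y, 140 mm high; open below and at the ends. Origin: centre of its underside, z up. Starts upright on the table opposite the tray. Grip across the 50 mm from above, just below the roof.
- sign_ridge (a point): Underside of the sign's roof at the ridge, mid-length, 134 mm above the sign's lower edges; axes as the sign. When the sign hangs home this point is about 8 mm above the bar's axis, and the lower edges about 32 mm above the table.
- candle: Bystander: round candle tin, 66 mm in diameter, 30 mm high. Origin: centre of its underside.
- stamp: Bystander: rubber stamp with a pale turned wooden handle, 35 by 50 mm, 74 mm high. Origin: centre of its underside.
Things that resemble listed ones, but are neither listed nor needed, are in the scene too. What is shaped like the sign but green or pink is not meant.

How it is judged:
By the outcome, as a careful person would: the job done as asked, in the order asked, and still so for the second after the job is handed in, with the robot touching nothing.
It also fails if it takes over 59 s, if anything falls off the work surface, if the arm or the gripper's body presses on something with over 40 N, if the wrist force passes 120 N, or if a joint passes its speed limit or range.

## Robot

A 6-joint arm with a two-finger parallel gripper is mounted at the origin on a cart in front of the work surface, level with it; the furniture and walls round the work are solid. World frame = base frame: x ahead of the robot, y to its left, z up, the work surface at z = 0. Lengths are in mm, angles in rad, forces in N, time in s.
With the tool pointing down it reaches from about 425 to 950 mm from the base axis. Payload 3.5 kg.
Tool frame: the origin (TCP) lies midway between the tips of the shut fingers; the grasp point (between the pads) lies behind it (arm.pinch_z is the z of the grasp point in the tool frame, in mm); z points along the fingers, y is the line along which they close (so a half turn about z gives the same grasp; the last joint's range is limited). The gripper opens to 85 mm and grips with 20 to 120 N. Pads are 22 mm wide; open, the fingers measure 114 mm over their backs; the gripper's body (76 mm by 85 mm) begins 54 mm behind the grasp point. The pads swing forward as they close: fully open they stand 13 mm farther back than shut.
Start: joints at [-1.323, 0.286, 1.577, -0, 1.279, -0.15], TCP at [261.51, -622.269, 231.325] pointing down, gripper open.
Joint ranges: [-2.77, 2.77], [-0.9, 2.22], [0.21, 2.48], [-1.53, 4.67], [0.24, 2.81], [-2.84, 2.84]. Speed limits (rad/s): [2.79, 2.79, 3.14, 3.14, 3.14, 3.14].

## Interface

Orientations are given as a unit quaternion [w, x, y, z].
In Python, from bench import get_state, optics, arm gives the robot as it stands.
- The arm moves only by the tool send_rows, never from a script. Its argument "series" is a list of rows, each an object of numbers: "grip": the closure, from -1 (fully open) to 1 (shut); "x", "y", "z": the shift along the tool's x, y, z in units of 25 mm (1.0 is 25 mm); "ax", "ay", "az": the turn, a rotation vector about the tool's x, y, z in units of 6 degrees (1.0 is 6 degrees). In form: [{"grip": .., "x": .., "y": .., "z": .., "ax": .., "ay": .., "az": ..}, ...]. A call has 1 to 10 rows; each row shifts and turns the commanded pose from where the row before left it, along the tool's axes as they then stand; what a row does not reach is not made up. A row lasts 1/12 s, in which the tool goes at most 41.7 mm and 7.16 degrees, less where a joint would pass 70% of its speed; a pose out of reach is approached as far as the arm can. A call is refused whole if a number of a shift passes 1 or a number of a turn 1, either way. A call with a gripper value outside its range is refused whole. The fingers move at their own pace and stop on an object; "force" is the grip in N (left out, the last holds). Time passes only in rows, so rows that do not move let the fingers close. It gives the time, the measured TCP pose, the force, the opening and the grip force at its end, in the units of the state.
- get_state(): the state, without advancing time (a new reading comes with each control period).
- optics.read_camera(name): name is "side" or "top" or "wrist"; returns a dict with "frame" (400x640x3 uint8, red, green, blue), "K" (3x3 intrinsics, pixels), "k1" (the pictures are not rectified: a ray, as slopes to the right and down, at radius r is drawn at 1 + k1 r^2 times it, then the intrinsics apply), "extrinsics" (4x4, takes a point from camera to world coordinates); the wrist camera has in their place "mount" (4x4, takes a point from camera to tool coordinates, whose origin is the TCP and whose axes are the flange's). Camera axes: x right, y down, z forward; pixel columns grow to the right and rows downward; lengths in mm; the calibration is good to about 2 mm. A picture is of the moment at which its call begins: read the wrist's pose just before it. There is no depth.
- arm.hand_in(): hands the job in; it is judged then, once.
The state is a dict: "clock": time; "joint_positions": joint angles; "dq": joint speeds; "joint_torque": joint torques, N m; "tcp_pos": TCP position; "tool_rot": TCP orientation; "wrist_force": force on the tool from outside, world axes, zero at the start; "wrist_torque": the same for the moment, N m; "width": opening from 0.0 (shut) to 1.0 (fully open); "grip_force": force on a finger pad.
Only numpy, scipy, OpenCV 4.12 (cv2) and the standard library are available. Lean on these libraries where they do the work, as an engineer would, in place of code of your own. Each camera call takes 0.05 s, during which the arm holds its last target. There are 200 camera calls.

## Working session

There is one attempt and no reset: what is moved stays moved. The work goes in short steps, Python scripts to look and compute and a tool call to move; the robot and the scene stay as the last step left them, time stands still between calls to the robot, and variables do not carry over. Pictures are saved under pics/ and viewed, at most 10 in all, crops included, and the job is handed in when it is done.

Besides the shell and the picture viewer there is one more tool, called as a command line: name --argument value ..., lists and objects as JSON in quotes. send_rows: Moves the arm, as the interface text tells. Its arguments: {"type":"object","properties":{"series":{"type":"array","items":{"type":"object","properties":{"grip":{"type":"number"},"x":{"type":"number"},"y":{"type":"number"},"z":{"type":"number"},"ax":{"type":"number"},"ay":{"type":"number"},"az":{"type":"number"}}}},"force":{"type":"number"}},"required":["series"]}

```bash
mkdir -p pics; ls
python3 - <<'E'
from bench import get_state, optics, arm
import cv2
print(get_state()); print(arm.pinch_z)
for n in ("side","top","wrist"):
    c=optics.read_camera(n); cv2.imwrite(f"pics/{n}0.png",c["frame"][:,:,::-1]); print(n,c["K"],c["k1"],c.get("extrinsics",c.get("mount")))
E
```

```text
pics
{'clock': 0.0, 'joint_positions': array([-1.32299528e+00,  2.87135375e-01,  1.57817198e+00, -4.30702127e-05,
        1.27856009e+00, -1.50007268e-01]), 'dq': array([-0.00098954,  0.00089331,  0.00095236,  0.00124462, -0.00127613,
        0.00080595]), 'joint_torque': array([-2.44039247e-04, -4.05981517e+01, -2.92625999e+01, -1.30443191e-04,
        5.88085939e-03,  5.96388261e-06]), 'tcp_pos': array([ 261.34703402, -621.65171663,  229.97007275]), 'tool_rot': array([-1.13502789e-03,  9.80281835e-01,  1.97601190e-01, -7.61832667e-05]), 'wrist_force': array([ 1.13496823, -0.4273394 ,  0.18551629]), 'wrist_torque': array([-0.07851027,  0.01329184, -0.04020364]), 'grip_force': 0.0, 'width': 1.0029640725246134}
-18.700000000000003
side [[455.89156637   0.         321.46651285]
 [  0.         455.89156637 199.09424543]
 [  0.           0.           1.        ]] -0.09469337551061666 [[-8.99867688e-01 -2.74493067e-01  3.38956783e-01  3.36488602e+01]
 [-4.36162972e-01  5.66177064e-01 -6.99432194e-01  1.10985628e+03]
 [ 7.97317359e-05 -7.77236829e-01 -6.29208158e-01  1.05116159e+03]
 [ 0.0
[... 205 characters left out ...]
25860074 [[ 1.05010030e-01 -9.71392603e-01  2.13000716e-01  3.10546260e+02]
 [-9.94454274e-01 -1.03819583e-01  1.67985265e-02  7.63267463e+01]
 [ 5.79568120e-03 -2.13583487e-01 -9.76907623e-01  1.22552173e+03]
 [ 0.00000000e+00  0.00000000e+00  0.00000000e+00  1.00000000e+00]]
wrist [[290.439795     0.         319.62789287]
 [  0.         290.439795   200.46404983]
 [  0.           0.           1.        ]] 0.011247331840059856 [[-4.32747865e-04 -9.53265755e-01 -3.02132774e-01  7.84697678e+01]
 [ 9.99999039e-01 -1.45880654e-05 -1.38628174e-03  4.44572205e-02]
 [ 1.31708737e-03 -3.02133083e-01  9.53264845e-01 -1.42500266e+02]
 [ 0.00000000e+00  0.00000000e+00  0.00000000e+00  1.00000000e+00]]
```

View pics/top0.png

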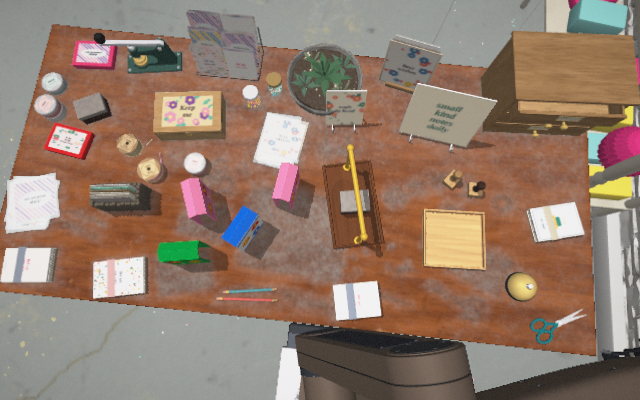

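View pics/side0.png

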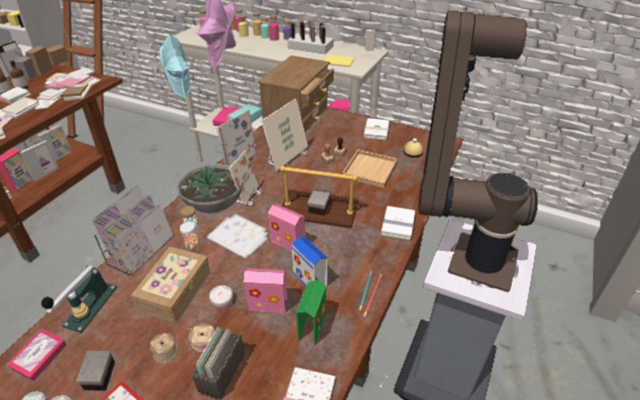

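Top view: stand with brass bar from (351,148) to (363,240), gift box at (352,201), tray at (454,239). There are four saddle-shaped things: pink (195,198), pink (286,182), green (182,251), and white with blue roof (242,229). The last fits the description. I'll confirm it in an enlarged crop.

```bash
python3 - <<'E'
import cv2
im=cv2.imread("pics/top0.png")[138:278,180:380]
cv2.imwrite("pics/topc.png",cv2.resize(im,None,fx=4,fy=4,interpolation=cv2.INTER_CUBIC))
im=cv2.imread("pics/side0.png")[150:300,255:405]
cv2.imwrite("pics/sidec.png",cv2.resize(im,None,fx=4,fy=4,interpolation=cv2.INTER_CUBIC))
E
cat > h.py <<'E'
import numpy as np, cv2
from bench import get_state, optics, arm
from scipy.spatial.transform import Rotation as R
def rot(q): return R.from_quat([q[1],q[2],q[3],q[0]])
def cam(n):
    s=get_state(); c=optics.read_camera(n)
    if n=="wrist":
        T=np.eye(4);T[:3,:3]=rot(s["tool_rot"]).as_matrix();T[:3,3]=s["tcp_pos"];c["extrinsics"]=T@c["mount"]
    return c
def px2w(c,uv,z):
    p=cv2.undistortPoints(np.array(uv,float).reshape(-1,1,2),c["K"],np.array([c["k1"],0,0,0,0.]))[:,0]
    E=c["extrinsics"]; d=np.c_[p,np.ones(len(p))]@E[:3,:3].T; o=E[:3,3]
    z=np.broadcast_to(z,len(p))
    return o+d*((z-o[2])/d[:,2])[:,None]
def w2px(c,P):
    Ei=np.linalg.inv(c["extrinsics"]); rv=cv2.Rodrigues(Ei[:3,:3])[0]
    return cv2.projectPoints(np.array(P,float).reshape(-1,1,3),rv,Ei[:3,3],c["K"],np.array([c["k1"],0,0,0,0.]))[0][:,0]
E
```

```text
(no output)
```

View pics/topc.png

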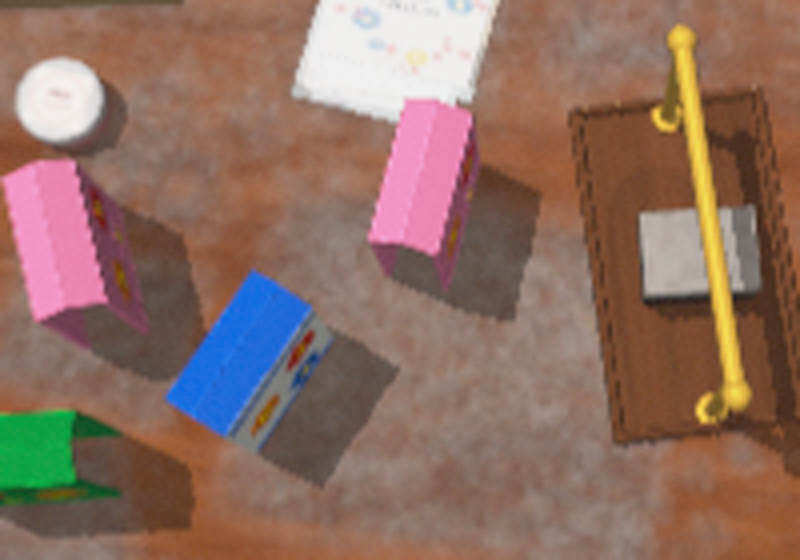

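View pics/sidec.png

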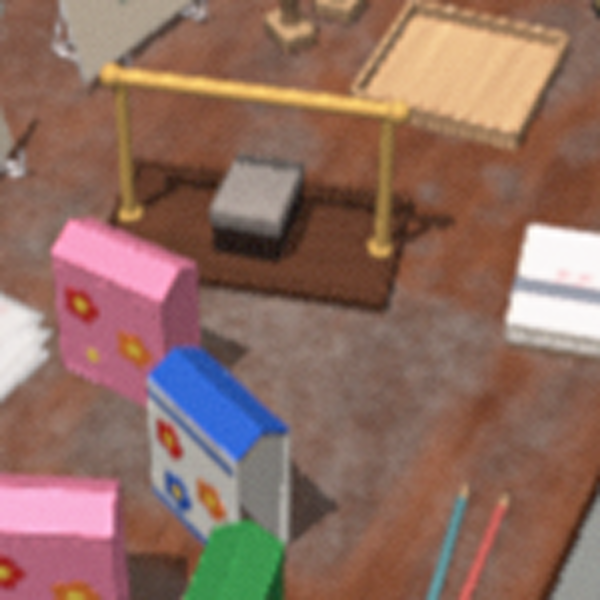

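The crops confirm it: white panels with flowers and a blue roof, roof corners in the top crop at (255,270), (315,312), (230,437), (168,397). The gift box lid is under the bar, with corners (640,212) to (762,292).

Run:
```python
from h import *
np.set_printoptions(precision=1,suppress=True)
c=cam("top"); s=cam("side")
f=lambda l:np.array(l)/4+[180,138]
def show(n,p,i,j):
    d=p[j]-p[i]; print(n,p.round(),"mean",p.mean(0),"ang",np.arctan2(d[1],d[0]))
show("bar",px2w(c,f([(738,398),(682,30)]),158),0,1)
show("base",px2w(c,f([(570,110),(760,90),(800,430),(618,442)]),14),3,0)
show("box",px2w(c,f([(640,212),(755,205),(762,292),(645,300)]),58),3,0)
show("sign",px2w(c,f([(255,270),(315,312),(230,437),(168,397)]),125),3,0)
show("tray",px2w(c,[(425,209),(485,211),(484,269),(424,265)],22),3,0)
g=lambda l:np.array(l)/4+[255,150]
show("bar s",px2w(s,g([(398,110),(110,72)]),158),0,1)
show("box s",px2w(s,g([(213,215),(238,160),(303,167),(282,232)]),58),0,3)
show("stamps",px2w(c,[(452,185),(478,194),(195,162)],[0,0,30]),0,1)
```

```text
bar [[461. -35. 158.]
 [711.  24. 158.]] mean [586.   -5.7 158. ] ang 0.23215151826990882
base [[690.  97.  14.]
 [722. -48.  14.]
 [463. -98.  14.]
 [440.  35.  14.]] mean [578.9  -3.4  14. ] ang 0.2407751252561111
box [[604.  37.  58.]
 [619. -47.  58.]
 [554. -57.  58.]
 [540.  27.  58.]] mean [579.3  -9.8  58. ] ang 0.1491327377192279
sign [[519. 298. 125.]
 [494. 253. 125.]
 [404. 298. 125.]
 [426. 343. 125.]] mean [460.8 297.7 125. ] ang -0.45630458081271924
tray [[ 585. -223.   22.]
 [ 598. -401.   22.]
 [ 426. -401.   22.]
 [ 419. -228.   22.]] mean [ 507.2 -312.9   22. ] ang 0.031390583908707435
bar s [[466. -33. 158.]
 [708.  23. 158.]] mean [586.8  -4.7 158. ] ang 0.2293239022643231
box s [[598.  48.  58.]
 [613. -30.  58.]
 [557. -46.  58.]
 [536.  43.  58.]] mean [576.1   4.1  58. ] ang -3.0562200724598183
stamps [[ 675. -307.    0.]
 [ 655. -387.    0.]
 [ 655.  483.   30.]] mean [661.4 -70.4  10. ] ang -1.8172477132389027
```

```bash
cat >> h.py <<'E'
np.set_printoptions(precision=2,suppress=True)
def tool(yang,tilt=0):
    "tool y along world angle yang, tool z down, leaning by tilt towards +90deg of y"
    y=np.array([np.cos(yang),np.sin(yang),0]); n=np.array([-y[1],y[0],0])
    z=n*np.sin(tilt)-np.array([0,0,1])*np.cos(tilt)
    return np.c_[np.cross(y,z),y,z]
def plan(pos,M,n=None):
    s=get_state(); R0=rot(s["tool_rot"]).as_matrix()
    p=R0.T@(np.array(pos)-s["tcp_pos"]); w=R.from_matrix(R0.T@M).as_rotvec()
    if n is None: n=int(np.ceil(max(np.linalg.norm(p)/24,np.abs(np.degrees(w)).max()/5.8,1)))
    while 1:
        r=R.from_rotvec(w/n).as_matrix(); S=sum(np.linalg.matrix_power(r,k) for k in range(n))
        t=np.linalg.solve(S,p)/25
        if abs(t).max()<=1: break
        n+=1
    print("clock",s["clock"],"tcp",s["tcp_pos"],"q",s["joint_positions"],"F",s["wrist_force"],"grip",s["width"],s["grip_force"])
    print("rows",n,"xyz",t.round(3),"a",(np.degrees(w)/n/6).round(3))
E
python3 - <<'E'
from h import *
print([a for a in dir(arm) if a[0]!='_'])
plan((593,-110,190),tool(.17,0.785))
E
```

```text
['MotionError', 'hand_in', 'pinch_z']
clock 0.25 tcp [ 261.43 -622.    230.66] q [-1.32  0.29  1.58  0.    1.28 -0.15] F [-0.07 -0.34  0.14] grip 0.9996078560017307 0.0
rows 26 xyz [0.94 0.06 0.44] a [ 0.19  0.24 -0.47]
```

send_rows --series '[{"grip": -1,"x": 0.94,"y": 0.06,"z": 0.44,"ax": 0.19,"ay": 0.24,"az": -0.47},{"grip": -1,"x": 0.94,"y": 0.06,"z": 0.44,"ax": 0.19,"ay": 0.24,"az": -0.47},{"grip": -1,"x": 0.94,"y": 0.06,"z": 0.44,"ax": 0.19,"ay": 0.24,"az": -0.47},{"grip": -1,"x": 0.94,"y": 0.06,"z": 0.44,"ax": 0.19,"ay": 0.24,"az": -0.47},{"grip": -1,"x": 0.94,"y": 0.06,"z": 0.44,"ax": 0.19,"ay": 0.24,"az": -0.47},{"grip": -1,"x": 0.94,"y": 0.06,"z": 0.44,"ax": 0.19,"ay": 0.24,"az": -0.47},{"grip": -1,"x": 0.94,"y": 0.06,"z": 0.44,"ax": 0.19,"ay": 0.24,"az": -0.47},{"grip": -1,"x": 0.94,"y": 0.06,"z": 0.44,"ax": 0.19,"ay": 0.24,"az": -0.47},{"grip": -1,"x": 0.94,"y": 0.06,"z": 0.44,"ax": 0.19,"ay": 0.24,"az": -0.47},{"grip": -1,"x": 0.94,"y": 0.06,"z": 0.44,"ax": 0.19,"ay": 0.24,"az": -0.47}]'

```text
clock: 1.08
tcp_pos: [464.6, -486.3, 150.2]
tool_rot: [-0.121, 0.89, 0.428, 0.102]
wrist_force: [0.0, -0.9, -0.4]
width: 1.002
grip_force: 0.0
```

send_rows --series '[{"grip": -1,"x": 0.94,"y": 0.06,"z": 0.44,"ax": 0.19,"ay": 0.24,"az": -0.47},{"grip": -1,"x": 0.94,"y": 0.06,"z": 0.44,"ax": 0.19,"ay": 0.24,"az": -0.47},{"grip": -1,"x": 0.94,"y": 0.06,"z": 0.44,"ax": 0.19,"ay": 0.24,"az": -0.47},{"grip": -1,"x": 0.94,"y": 0.06,"z": 0.44,"ax": 0.19,"ay": 0.24,"az": -0.47},{"grip": -1,"x": 0.94,"y": 0.06,"z": 0.44,"ax": 0.19,"ay": 0.24,"az": -0.47},{"grip": -1,"x": 0.94,"y": 0.06,"z": 0.44,"ax": 0.19,"ay": 0.24,"az": -0.47},{"grip": -1,"x": 0.94,"y": 0.06,"z": 0.44,"ax": 0.19,"ay": 0.24,"az": -0.47},{"grip": -1,"x": 0.94,"y": 0.06,"z": 0.44,"ax": 0.19,"ay": 0.24,"az": -0.47}]'

```text
clock: 1.75
tcp_pos: [567.1, -307.6, 142.0]
tool_rot: [-0.211, 0.762, 0.586, 0.178]
wrist_force: [-0.3, 0.4, 0.1]
width: 0.999
grip_force: 0.0
```

Run:
```python
from h import *
plan((600,-145,160),tool(.17,0.785))
```

```text
clock 1.75 tcp [ 567.11 -307.65  142.03] q [-0.81  0.48  1.56  0.4   1.51 -0.65] F [-0.27  0.36  0.06] grip 0.9985439821157749 0.0
rows 7 xyz [0.82 0.13 0.49] a [ 0.22  0.29 -0.52]
```

send_rows --series '[{"grip": -1,"x": 0.82,"y": 0.13,"z": 0.49,"ax": 0.22,"ay": 0.29,"az": -0.52},{"grip": -1,"x": 0.82,"y": 0.13,"z": 0.49,"ax": 0.22,"ay": 0.29,"az": -0.52},{"grip": -1,"x": 0.82,"y": 0.13,"z": 0.49,"ax": 0.22,"ay": 0.29,"az": -0.52},{"grip": -1,"x": 0.82,"y": 0.13,"z": 0.49,"ax": 0.22,"ay": 0.29,"az": -0.52},{"grip": -1,"x": 0.82,"y": 0.13,"z": 0.49,"ax": 0.22,"ay": 0.29,"az": -0.52},{"grip": -1,"x": 0.82,"y": 0.13,"z": 0.49,"ax": 0.22,"ay": 0.29,"az": -0.52},{"grip": -1,"x": 0.82,"y": 0.13,"z": 0.49,"ax": 0.22,"ay": 0.29,"az": -0.52},{"grip": -1},{"grip": -1}]'

```text
invalid input at $.series[7]: expected keys grip, x, y, z, ax, ay, az
```

Run:
```python
from h import *
c=cam("wrist"); cv2.imwrite("pics/w1.png",c["frame"][:,:,::-1])
np.save("w1E.npy",c["extrinsics"])
plan((593,-104,116),tool(.17,0.785))
```

```text
clock 1.8 tcp [ 568.56 -303.42  142.13] q [-0.8   0.48  1.56  0.4   1.51 -0.66] F [0.15 1.13 1.08] grip 1.0017435515887072 0.0
rows 9 xyz [0.64 0.08 0.64] a [ 0.17  0.22 -0.4 ]
```

View pics/w1.png

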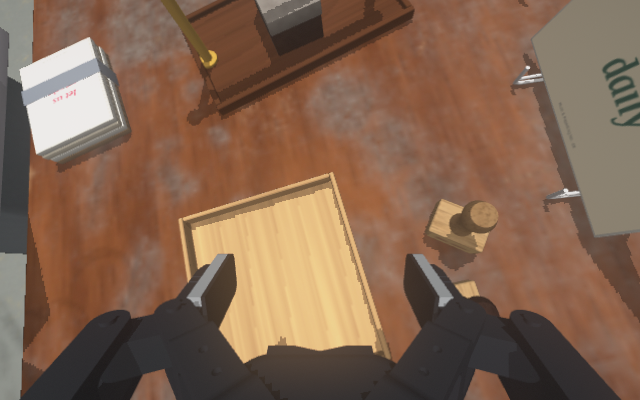

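The wrist view, taken before the move, shows the tray at (190–385, 180–350), the stamp at (465,222), and the box at the top edge near (290,25). The last call was refused, so I'm resending it with full rows.

send_rows --series '[{"grip": -1,"x": 0.8,"y": 0.12,"z": 0.48,"ax": 0.22,"ay": 0.29,"az": -0.52},{"grip": -1,"x": 0.8,"y": 0.12,"z": 0.48,"ax": 0.22,"ay": 0.29,"az": -0.52},{"grip": -1,"x": 0.8,"y": 0.12,"z": 0.48,"ax": 0.22,"ay": 0.29,"az": -0.52},{"grip": -1,"x": 0.8,"y": 0.12,"z": 0.48,"ax": 0.22,"ay": 0.29,"az": -0.52},{"grip": -1,"x": 0.8,"y": 0.12,"z": 0.48,"ax": 0.22,"ay": 0.29,"az": -0.52},{"grip": -1,"x": 0.8,"y": 0.12,"z": 0.48,"ax": 0.22,"ay": 0.29,"az": -0.52},{"grip": -1,"x": 0.8,"y": 0.12,"z": 0.48,"ax": 0.22,"ay": 0.29,"az": -0.52},{"grip": -1,"x": 0,"y": 0,"z": 0,"ax": 0,"ay": 0,"az": 0},{"grip": -1,"x": 0,"y": 0,"z": 0,"ax": 0,"ay": 0,"az": 0}]'

```text
clock: 2.55
tcp_pos: [598.0, -148.8, 159.0]
tool_rot: [-0.294, 0.596, 0.706, 0.246]
wrist_force: [0.3, -0.8, -0.2]
width: 0.998
grip_force: 0.0
```

Run:
```python
from h import *
c=cam("wrist"); cv2.imwrite("pics/w2.png",c["frame"][:,:,::-1])
np.save("w2E.npy",c["extrinsics"])
plan((593,-104,116),tool(.17,0.785))
```

```text
clock 2.6 tcp [ 597.91 -149.69  159.04] q [-0.62  0.49  1.59  0.52  1.67 -0.9 ] F [ 0.31 -0.52  0.05] grip 0.9997816546487088 0.0
rows 3 xyz [0.03 0.04 0.84] a [-0.   -0.   -0.01]
```

View pics/w2.png

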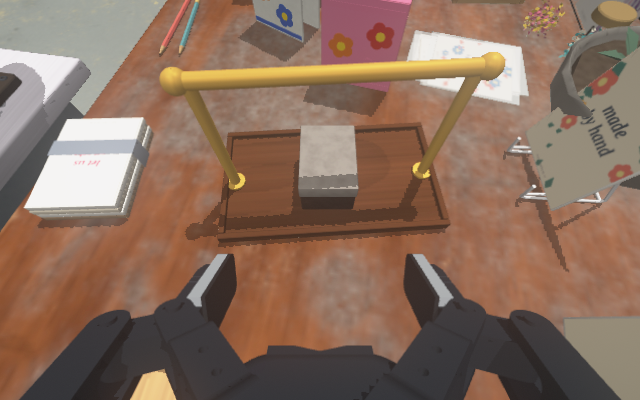

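The wrist view shows the box under the bar: lid top corners (301,126), (355,125), (356,171), (299,173), near bottom edge (302,205)–(354,209). The base's near edge runs (220,241)–(448,226).

Run:
```python
from h import *
c=optics.read_camera("wrist"); c["extrinsics"]=np.load("w2E.npy")
p=px2w(c,[(301,126),(355,125),(356,171),(299,173)],58); print(p,p.mean(0))
p=px2w(c,[(302,205),(354,209)],8); print(p)
p=px2w(c,[(172,82),(494,66)],158); print("bar",p,p.mean(0),np.arctan2(*(p[1]-p[0])[1::-1]))
c1=dict(c); c1["extrinsics"]=np.load("w1E.npy")
print("tray",px2w(c1,[(182,219),(331,175),(386,345)],22))
```

```text
[[546.78  28.84  58.  ]
 [607.7   40.59  58.  ]
 [615.83 -21.78  58.  ]
 [557.28 -34.18  58.  ]] [581.89   3.37  58.  ]
[[560.04 -46.36   8.  ]
 [621.13 -41.34   8.  ]]
bar [[464.03 -31.56 158.  ]
 [708.94  27.58 158.  ]] [586.48  -1.99 158.  ] 0.23692853300468064
tray [[ 424.61 -226.84   22.  ]
 [ 586.1  -220.96   22.  ]
 [ 595.6  -385.01   22.  ]]
```

Run:
```python
from h import *
plan((585,-14,25),tool(.17,0.785),8)
```

```text
clock 2.65 tcp [ 597.84 -150.25  159.14] q [-0.62  0.49  1.59  0.52  1.67 -0.9 ] F [-0.71 -1.23 -0.64] grip 1.0023272204411837 0.0
rows 8 xyz [0.01 0.05 0.96] a [-0.   -0.   -0.01]
```

send_rows --series '[{"grip": -1,"x": 0.01,"y": 0.05,"z": 0.96,"ax": 0,"ay": 0,"az": 0},{"grip": -1,"x": 0.01,"y": 0.05,"z": 0.96,"ax": 0,"ay": 0,"az": 0},{"grip": -1,"x": 0.01,"y": 0.05,"z": 0.96,"ax": 0,"ay": 0,"az": 0},{"grip": -1,"x": 0.01,"y": 0.05,"z": 0.96,"ax": 0,"ay": 0,"az": 0},{"grip": -1,"x": 0.01,"y": 0.05,"z": 0.96,"ax": 0,"ay": 0,"az": 0},{"grip": -1,"x": 0.01,"y": 0.05,"z": 0.7,"ax": 0,"ay": 0,"az": 0},{"grip": -1,"x": 0.01,"y": 0.05,"z": 0.7,"ax": 0,"ay": 0,"az": 0},{"grip": -1,"x": 0.01,"y": 0.05,"z": 0.7,"ax": 0,"ay": 0,"az": 0},{"grip": -1,"x": 0.01,"y": 0.05,"z": 0.7,"ax": 0,"ay": 0,"az": 0},{"grip": -1,"x": 0,"y": 0,"z": 0,"ax": 0,"ay": 0,"az": 0}]'

```text
clock: 3.48
tcp_pos: [583.7, -12.3, 24.1]
tool_rot: [-0.296, 0.597, 0.704, 0.245]
wrist_force: [-0.6, 0.4, -0.2]
width: 1.002
grip_force: 0.0
```

send_rows --force 50 --series '[{"grip": 1,"x": 0,"y": 0,"z": 0,"ax": 0,"ay": 0,"az": 0},{"grip": 1,"x": 0,"y": 0,"z": 0,"ax": 0,"ay": 0,"az": 0},{"grip": 1,"x": 0,"y": 0,"z": 0,"ax": 0,"ay": 0,"az": 0},{"grip": 1,"x": 0,"y": 0,"z": 0,"ax": 0,"ay": 0,"az": 0},{"grip": 1,"x": 0,"y": 0,"z": 0,"ax": 0,"ay": 0,"az": 0},{"grip": 1,"x": 0,"y": 0,"z": 0,"ax": 0,"ay": 0,"az": 0}]'

```text
clock: 3.98
tcp_pos: [587.0, -14.8, 27.7]
tool_rot: [-0.292, 0.597, 0.705, 0.247]
wrist_force: [0.6, -3.6, 2.9]
width: 0.718
grip_force: 55.8
```

Run:
```python
from h import *
M=rot(get_state()["tool_rot"]).as_matrix(); p=get_state()["tcp_pos"]
plan(p+[0,0,30],M)
```

```text
clock 3.9833 tcp [587.   -14.78  27.73] q [-0.45  0.56  1.77  0.63  1.38 -0.93] F [ 0.56 -3.56  2.88] grip 0.7183608779421214 55.83560228347778
rows 2 xyz [ 0.42 -0.   -0.42] a [0. 0. 0.]
```

send_rows --series '[{"grip": 1,"x": 0.2,"y": 0,"z": -0.2,"ax": 0,"ay": 0,"az": 0},{"grip": 1,"x": 0.3,"y": 0,"z": -0.3,"ax": 0,"ay": 0,"az": 0},{"grip": 1,"x": 0.3,"y": 0,"z": -0.3,"ax": 0,"ay": 0,"az": 0},{"grip": 1,"x": 0.2,"y": 0,"z": -0.2,"ax": 0,"ay": 0,"az": 0}]'

```text
clock: 4.32
tcp_pos: [586.3, -13.4, 63.4]
tool_rot: [-0.293, 0.596, 0.706, 0.246]
wrist_force: [-0.0, 0.0, -2.2]
width: 0.721
grip_force: 55.4
```

Run:
```python
from h import *
c=cam("side"); im=c["frame"][130:240,280:420,::-1]; cv2.imwrite("pics/s3.png",cv2.resize(im,None,fx=5,fy=5,interpolation=cv2.INTER_CUBIC))
plan((612,-165,68),tool(.17,0.785))
```

```text
clock 4.3667 tcp [587.12 -13.7   64.82] q [-0.45  0.5   1.77  0.62  1.42 -0.89] F [ 0.89  0.26 -1.41] grip 0.7215144593072124 55.36251783370972
rows 7 xyz [-0.61 -0.01 -0.63] a [ 0.  0. -0.]
```

View pics/s3.png

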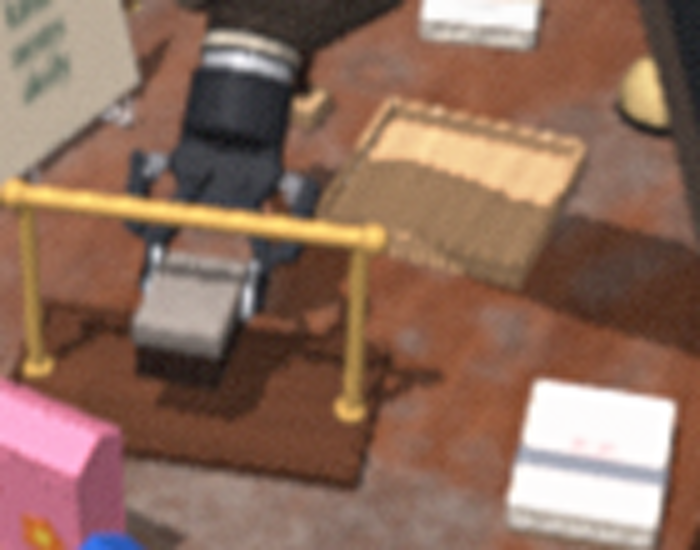

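The side crop shows the box, level in the fingers at about (190,320) and clear of the base and bar. Now I pull it out.

send_rows --series '[{"grip": 1,"x": -0.4,"y": 0,"z": -0.4,"ax": 0,"ay": 0,"az": 0},{"grip": 1,"x": -0.63,"y": 0,"z": -0.65,"ax": 0,"ay": 0,"az": 0},{"grip": 1,"x": -0.63,"y": 0,"z": -0.65,"ax": 0,"ay": 0,"az": 0},{"grip": 1,"x": -0.63,"y": 0,"z": -0.65,"ax": 0,"ay": 0,"az": 0},{"grip": 1,"x": -0.63,"y": 0,"z": -0.65,"ax": 0,"ay": 0,"az": 0},{"grip": 1,"x": -0.63,"y": 0,"z": -0.65,"ax": 0,"ay": 0,"az": 0},{"grip": 1,"x": -0.4,"y": 0,"z": -0.4,"ax": 0,"ay": 0,"az": 0},{"grip": 1,"x": -0.2,"y": 0,"z": -0.25,"ax": 0,"ay": 0,"az": 0}]'

```text
clock: 5.03
tcp_pos: [611.1, -163.4, 63.9]
tool_rot: [-0.293, 0.597, 0.705, 0.246]
wrist_force: [0.1, 0.2, -1.5]
width: 0.715
grip_force: 55.2
```

Run:
```python
from h import *
plan((505,-320,72),tool(.035,0.785),9)
```

```text
clock 5.0333 tcp [ 611.06 -163.41   63.9 ] q [-0.62  0.65  1.56  0.52  1.56 -0.96] F [ 0.08  0.19 -1.49] grip 0.7152113842665767 55.20259916782379
rows 9 xyz [-0.43 -0.54 -0.48] a [-0.1 -0.   0.1]
```

send_rows --series '[{"grip": 1,"x": -0.43,"y": -0.54,"z": -0.48,"ax": -0.1,"ay": 0,"az": 0.1},{"grip": 1,"x": -0.43,"y": -0.54,"z": -0.48,"ax": -0.1,"ay": 0,"az": 0.1},{"grip": 1,"x": -0.43,"y": -0.54,"z": -0.48,"ax": -0.1,"ay": 0,"az": 0.1},{"grip": 1,"x": -0.43,"y": -0.54,"z": -0.48,"ax": -0.1,"ay": 0,"az": 0.1},{"grip": 1,"x": -0.43,"y": -0.54,"z": -0.48,"ax": -0.1,"ay": 0,"az": 0.1},{"grip": 1,"x": -0.43,"y": -0.54,"z": -0.48,"ax": -0.1,"ay": 0,"az": 0.1},{"grip": 1,"x": -0.43,"y": -0.54,"z": -0.48,"ax": -0.1,"ay": 0,"az": 0.1},{"grip": 1,"x": -0.43,"y": -0.54,"z": -0.48,"ax": -0.1,"ay": 0,"az": 0.1},{"grip": 1,"x": -0.43,"y": -0.54,"z": -0.48,"ax": -0.1,"ay": 0,"az": 0.1},{"grip": 1,"x": 0,"y": 0,"z": 0,"ax": 0,"ay": 0,"az": 0}]'

```text
clock: 5.87
tcp_pos: [504.0, -320.7, 72.5]
tool_rot: [-0.276, 0.644, 0.663, 0.265]
wrist_force: [-0.2, 0.8, -1.4]
width: 0.718
grip_force: 55.4
```

Run:
```python
from h import *
plan((505,-320,28),tool(.035,0.785),5)
```

```text
clock 5.8667 tcp [ 504.03 -320.74   72.53] q [-0.91  0.61  1.59  0.42  1.62 -1.08] F [-0.23  0.82 -1.36] grip 0.7180064995536859 55.4357635974884
rows 5 xyz [-0.25  0.01  0.26] a [ 0.    0.   -0.01]
```

send_rows --series '[{"grip": 1,"x": -0.25,"y": 0,"z": 0.26,"ax": 0,"ay": 0,"az": 0},{"grip": 1,"x": -0.25,"y": 0,"z": 0.26,"ax": 0,"ay": 0,"az": 0},{"grip": 1,"x": -0.25,"y": 0,"z": 0.26,"ax": 0,"ay": 0,"az": 0},{"grip": 1,"x": -0.25,"y": 0,"z": 0.26,"ax": 0,"ay": 0,"az": 0},{"grip": 1,"x": -0.22,"y": 0,"z": 0.22,"ax": 0,"ay": 0,"az": 0},{"grip": 1,"x": 0,"y": 0,"z": 0,"ax": 0,"ay": 0,"az": 0}]'

```text
clock: 6.37
tcp_pos: [505.1, -315.3, 26.0]
tool_rot: [-0.279, 0.642, 0.664, 0.265]
wrist_force: [-0.1, -0.1, -2.4]
width: 0.718
grip_force: 55.4
```

send_rows --series '[{"grip": 1,"x": -0.05,"y": 0,"z": 0.05,"ax": 0,"ay": 0,"az": 0},{"grip": 1,"x": -0.05,"y": 0,"z": 0.05,"ax": 0,"ay": 0,"az": 0},{"grip": 1,"x": 0,"y": 0,"z": 0,"ax": 0,"ay": 0,"az": 0}]'

```text
clock: 6.62
tcp_pos: [506.1, -317.3, 25.3]
tool_rot: [-0.276, 0.642, 0.664, 0.265]
wrist_force: [-0.7, 0.2, -2.0]
width: 0.723
grip_force: 55.4
```

send_rows --series '[{"grip": 1,"x": -0.05,"y": 0,"z": 0.05,"ax": 0,"ay": 0,"az": 0},{"grip": 1,"x": 0,"y": 0,"z": 0,"ax": 0,"ay": 0,"az": 0}]'

```text
clock: 6.78
tcp_pos: [506.2, -317.5, 24.7]
tool_rot: [-0.276, 0.642, 0.664, 0.266]
wrist_force: [0.0, -0.8, 1.9]
width: 0.721
grip_force: 55.4
```

send_rows --series '[{"grip": 0,"x": 0,"y": 0,"z": 0,"ax": 0,"ay": 0,"az": 0},{"grip": -1,"x": 0,"y": 0,"z": 0,"ax": 0,"ay": 0,"az": 0},{"grip": -1,"x": 0,"y": 0,"z": 0,"ax": 0,"ay": 0,"az": 0},{"grip": -1,"x": 0,"y": 0,"z": 0,"ax": 0,"ay": 0,"az": 0},{"grip": -1,"x": 0,"y": 0,"z": 0,"ax": 0,"ay": 0,"az": 0}]'

```text
clock: 7.2
tcp_pos: [505.8, -317.1, 23.4]
tool_rot: [-0.276, 0.642, 0.664, 0.265]
wrist_force: [0.7, 0.0, 1.0]
width: 1.0
grip_force: 0.0
```

send_rows --series '[{"grip": -1,"x": 0,"y": 0,"z": -0.4,"ax": 0,"ay": 0,"az": 0},{"grip": -1,"x": 0,"y": 0,"z": -0.8,"ax": 0,"ay": 0,"az": 0},{"grip": -1,"x": 0,"y": 0,"z": -0.9,"ax": 0,"ay": 0,"az": 0},{"grip": -1,"x": 0,"y": 0,"z": -0.9,"ax": 0,"ay": 0,"az": 0},{"grip": -1,"x": 0.6,"y": 0,"z": -0.6,"ax": 0,"ay": 0,"az": 0},{"grip": -1,"x": 0.6,"y": 0,"z": -0.6,"ax": 0,"ay": 0,"az": 0},{"grip": -1,"x": 0.6,"y": 0,"z": -0.6,"ax": 0,"ay": 0,"az": 0},{"grip": -1,"x": 0.6,"y": 0,"z": -0.6,"ax": 0,"ay": 0,"az": 0},{"grip": -1,"x": 0.6,"y": 0,"z": -0.6,"ax": 0,"ay": 0,"az": 0},{"grip": -1,"x": 0.6,"y": 0,"z": -0.6,"ax": 0,"ay": 0,"az": 0}]'

```text
clock: 8.03
tcp_pos: [508.0, -370.7, 205.4]
tool_rot: [-0.276, 0.642, 0.664, 0.265]
wrist_force: [1.1, -1.2, -0.0]
width: 0.999
grip_force: 0.0
```

Run:
```python
from h import *
plan((470,240,350),tool(1.115))
plan((540,-200,300),tool(.6))
```

```text
clock 8.0333 tcp [ 508.03 -370.7   205.39] q [-0.95  0.53  1.44  0.42  1.84 -1.01] F [ 1.08 -1.16 -0.04] grip 0.9990886330180773 0.0
rows 27 xyz [0.86 0.48 0.17] a [ 0.15 -0.25 -0.36]
clock 8.0333 tcp [ 508.03 -370.7   205.39] q [-0.95  0.53  1.44  0.42  1.84 -1.01] F [ 1.08 -1.16 -0.04] grip 0.9990886330180773 0.0
rows 9 xyz [ 0.82  0.38 -0.08] a [ 0.23 -0.81 -0.57]
```

send_rows --series '[{"grip": -1,"x": 0.82,"y": 0.38,"z": -0.08,"ax": 0.23,"ay": -0.81,"az": -0.57},{"grip": -1,"x": 0.82,"y": 0.38,"z": -0.08,"ax": 0.23,"ay": -0.81,"az": -0.57},{"grip": -1,"x": 0.82,"y": 0.38,"z": -0.08,"ax": 0.23,"ay": -0.81,"az": -0.57},{"grip": -1,"x": 0.82,"y": 0.38,"z": -0.08,"ax": 0.23,"ay": -0.81,"az": -0.57},{"grip": -1,"x": 0.82,"y": 0.38,"z": -0.08,"ax": 0.23,"ay": -0.81,"az": -0.57},{"grip": -1,"x": 0.82,"y": 0.38,"z": -0.08,"ax": 0.23,"ay": -0.81,"az": -0.57},{"grip": -1,"x": 0.82,"y": 0.38,"z": -0.08,"ax": 0.23,"ay": -0.81,"az": -0.57},{"grip": -1,"x": 0.82,"y": 0.38,"z": -0.08,"ax": 0.23,"ay": -0.81,"az": -0.57},{"grip": -1,"x": 0.82,"y": 0.38,"z": -0.08,"ax": 0.23,"ay": -0.81,"az": -0.57},{"grip": -1,"x": 0,"y": 0,"z": 0,"ax": 0,"ay": 0,"az": 0}]'

```text
clock: 8.87
tcp_pos: [539.5, -196.2, 301.9]
tool_rot: [0.002, 0.464, 0.886, 0.002]
wrist_force: [1.0, -0.2, 0.5]
width: 1.003
grip_force: 0.0
```

Run:
```python
from h import *
plan((461,298,270),tool(1.115))
```

```text
clock 8.8667 tcp [ 539.5  -196.18  301.85] q [-0.53  0.01  1.75  0.    1.37 -1.13] F [ 1.04 -0.17  0.5 ] grip 1.0030553979971186 0.0
rows 21 xyz [0.74 0.61 0.06] a [ 0.    0.   -0.23]
```

send_rows --series '[{"grip": -1,"x": 0.74,"y": 0.61,"z": 0.06,"ax": 0,"ay": 0,"az": -0.23},{"grip": -1,"x": 0.74,"y": 0.61,"z": 0.06,"ax": 0,"ay": 0,"az": -0.23},{"grip": -1,"x": 0.74,"y": 0.61,"z": 0.06,"ax": 0,"ay": 0,"az": -0.23},{"grip": -1,"x": 0.74,"y": 0.61,"z": 0.06,"ax": 0,"ay": 0,"az": -0.23},{"grip": -1,"x": 0.74,"y": 0.61,"z": 0.06,"ax": 0,"ay": 0,"az": -0.23},{"grip": -1,"x": 0.74,"y": 0.61,"z": 0.06,"ax": 0,"ay": 0,"az": -0.23},{"grip": -1,"x": 0.74,"y": 0.61,"z": 0.06,"ax": 0,"ay": 0,"az": -0.23},{"grip": -1,"x": 0.74,"y": 0.61,"z": 0.06,"ax": 0,"ay": 0,"az": -0.23},{"grip": -1,"x": 0.74,"y": 0.61,"z": 0.06,"ax": 0,"ay": 0,"az": -0.23},{"grip": -1,"x": 0.74,"y": 0.61,"z": 0.06,"ax": 0,"ay": 0,"az": -0.23}]'

```text
clock: 9.7
tcp_pos: [535.3, 38.5, 284.9]
tool_rot: [0.0, 0.357, 0.934, 0.002]
wrist_force: [0.5, -0.5, -0.5]
width: 1.0
grip_force: 0.0
```

send_rows --series '[{"grip": -1,"x": 0.74,"y": 0.61,"z": 0.06,"ax": 0,"ay": 0,"az": -0.23},{"grip": -1,"x": 0.74,"y": 0.61,"z": 0.06,"ax": 0,"ay": 0,"az": -0.23},{"grip": -1,"x": 0.74,"y": 0.61,"z": 0.06,"ax": 0,"ay": 0,"az": -0.23},{"grip": -1,"x": 0.74,"y": 0.61,"z": 0.06,"ax": 0,"ay": 0,"az": -0.23},{"grip": -1,"x": 0.74,"y": 0.61,"z": 0.06,"ax": 0,"ay": 0,"az": -0.23},{"grip": -1,"x": 0.74,"y": 0.61,"z": 0.06,"ax": 0,"ay": 0,"az": -0.23},{"grip": -1,"x": 0.74,"y": 0.61,"z": 0.06,"ax": 0,"ay": 0,"az": -0.23},{"grip": -1,"x": 0.74,"y": 0.61,"z": 0.06,"ax": 0,"ay": 0,"az": -0.23},{"grip": -1,"x": 0.74,"y": 0.61,"z": 0.06,"ax": 0,"ay": 0,"az": -0.23},{"grip": -1,"x": 0.6,"y": 0.5,"z": 0.06,"ax": 0,"ay": 0,"az": -0.23}]'

```text
clock: 10.53
tcp_pos: [475.4, 266.1, 270.4]
tool_rot: [0.0, 0.242, 0.97, 0.002]
wrist_force: [0.3, -0.2, -0.0]
width: 1.001
grip_force: 0.0
```

send_rows --series '[{"grip": -1,"x": 0.74,"y": 0.61,"z": 0.06,"ax": 0,"ay": 0,"az": -0.23},{"grip": -1,"x": 0,"y": 0,"z": 0,"ax": 0,"ay": 0,"az": 0},{"grip": -1,"x": 0,"y": 0,"z": 0,"ax": 0,"ay": 0,"az": 0}]'

```text
clock: 10.78
tcp_pos: [466.4, 287.6, 268.7]
tool_rot: [0.001, 0.23, 0.973, 0.001]
wrist_force: [-0.0, -0.9, -1.6]
width: 0.995
grip_force: 0.0
```

Run:
```python
from h import *
c=cam("wrist"); cv2.imwrite("pics/w4.png",c["frame"][:,:,::-1])
np.save("w4E.npy",c["extrinsics"])
t=optics.read_camera("top"); cv2.imwrite("pics/top4.png",t["frame"][:,:,::-1])
plan((461,298,270),tool(1.115))
```

```text
clock 10.8833 tcp [466.99 286.61 268.8 ] q [ 0.36 -0.02  1.85  0.    1.31 -0.74] F [ 0.08 -0.45 -0.34] grip 0.9985278842613557 0.0
rows 1 xyz [ 0.42  0.3  -0.05] a [ 0.03  0.01 -0.1 ]
```

View pics/w4.png

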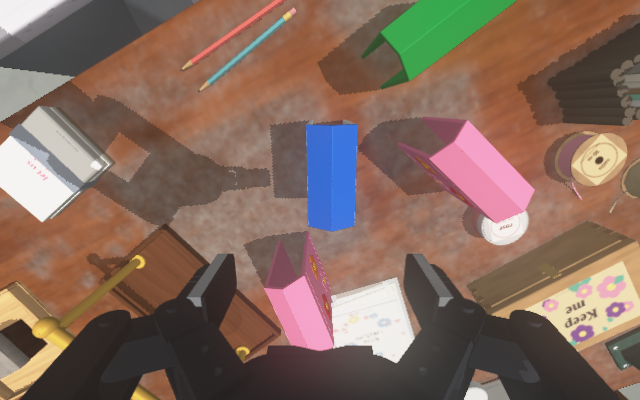

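The wrist view shows the blue roof with corners (307,124), (356,124), (356,227), (308,228), with one pink sign at (300,290) and the other at (470,170). The candle tin is at (503,225).

Run:
```python
from h import *
c=optics.read_camera("wrist"); c["extrinsics"]=np.load("w4E.npy")
p=px2w(c,[(307,124),(356,124),(356,227),(308,228)],125); m=p.mean(0)
d=(p[0]+p[1]-p[2]-p[3]); print(p,m,np.arctan2(d[1],d[0]))
for z in (200,90): plan((m[0],m[1],z),tool(np.arctan2(d[1],d[0])-np.pi/2))
```

```text
[[405.88 306.16 125.  ]
 [426.86 347.93 125.  ]
 [523.65 303.92 125.  ]
 [501.65 257.71 125.  ]] [464.51 303.93 125.  ] 2.6939543963110393
clock 10.9333 tcp [467.09 286.41 268.82] q [ 0.36 -0.02  1.85  0.    1.31 -0.74] F [-0.07  0.05 -0.44] grip 0.9998690383139308 0.0
rows 3 xyz [0.14 0.19 0.92] a [ 0.01  0.   -0.06]
clock 10.9333 tcp [467.09 286.41 268.82] q [ 0.36 -0.02  1.85  0.    1.31 -0.74] F [-0.07  0.05 -0.44] grip 0.9998690383139308 0.0
rows 8 xyz [0.05 0.07 0.89] a [ 0.    0.   -0.02]
```

send_rows --series '[{"grip": -1,"x": 0.14,"y": 0.19,"z": 0.9,"ax": 0,"ay": 0,"az": -0.06},{"grip": -1,"x": 0.14,"y": 0.19,"z": 0.9,"ax": 0,"ay": 0,"az": -0.06},{"grip": -1,"x": 0.14,"y": 0.19,"z": 0.9,"ax": 0,"ay": 0,"az": -0.06},{"grip": -1,"x": 0,"y": 0,"z": 0,"ax": 0,"ay": 0,"az": 0}]'

```text
clock: 11.27
tcp_pos: [461.2, 303.3, 195.9]
tool_rot: [-0.003, 0.222, 0.975, -0.001]
wrist_force: [0.0, -0.6, -0.5]
width: 1.0
grip_force: 0.0
```

Run:
```python
from h import *
plan((464.5,303,86),tool(2.693-np.pi/2),6)
```

```text
clock 11.2667 tcp [461.16 303.27 195.94] q [ 0.4   0.05  1.91  0.    1.19 -0.73] F [ 0.04 -0.55 -0.45] grip 0.9997274808239021 0.0
rows 6 xyz [-0.02  0.01  0.73] a [-0.01 -0.01  0.  ]
```

send_rows --series '[{"grip": -1,"x": -0.02,"y": 0.01,"z": 0.73,"ax": 0,"ay": 0,"az": 0},{"grip": -1,"x": -0.02,"y": 0.01,"z": 0.73,"ax": 0,"ay": 0,"az": 0},{"grip": -1,"x": -0.02,"y": 0.01,"z": 0.73,"ax": 0,"ay": 0,"az": 0},{"grip": -1,"x": -0.02,"y": 0.01,"z": 0.73,"ax": 0,"ay": 0,"az": 0},{"grip": -1,"x": -0.02,"y": 0.01,"z": 0.73,"ax": 0,"ay": 0,"az": 0},{"grip": -1,"x": -0.02,"y": 0.01,"z": 0.73,"ax": 0,"ay": 0,"az": 0},{"grip": -1,"x": 0,"y": 0,"z": 0,"ax": 0,"ay": 0,"az": 0}]'

```text
clock: 11.85
tcp_pos: [465.8, 303.5, 89.0]
tool_rot: [-0.002, 0.222, 0.975, -0.0]
wrist_force: [-0.4, -0.5, 0.3]
width: 1.002
grip_force: 0.0
```

send_rows --force 40 --series '[{"grip": 1,"x": 0,"y": 0,"z": 0,"ax": 0,"ay": 0,"az": 0},{"grip": 1,"x": 0,"y": 0,"z": 0,"ax": 0,"ay": 0,"az": 0},{"grip": 1,"x": 0,"y": 0,"z": 0,"ax": 0,"ay": 0,"az": 0},{"grip": 1,"x": 0,"y": 0,"z": 0,"ax": 0,"ay": 0,"az": 0},{"grip": 1,"x": 0,"y": 0,"z": 0,"ax": 0,"ay": 0,"az": 0},{"grip": 1,"x": 0,"y": 0,"z": 0,"ax": 0,"ay": 0,"az": 0},{"grip": 1,"x": 0,"y": 0,"z": 0,"ax": 0,"ay": 0,"az": 0}]'

```text
clock: 12.43
tcp_pos: [468.5, 305.4, 94.0]
tool_rot: [0.002, 0.221, 0.975, 0.002]
wrist_force: [-0.6, -2.9, 6.1]
width: 0.585
grip_force: 42.8
```

send_rows --series '[{"grip": 1,"x": 0,"y": 0,"z": -0.2,"ax": 0,"ay": 0,"az": 0},{"grip": 1,"x": 0,"y": 0,"z": -0.5,"ax": 0,"ay": 0,"az": 0},{"grip": 1,"x": 0,"y": 0,"z": -0.9,"ax": 0,"ay": 0,"az": 0},{"grip": 1,"x": 0,"y": 0,"z": -1,"ax": 0,"ay": 0,"az": 0},{"grip": 1,"x": 0,"y": 0,"z": -1,"ax": 0,"ay": 0,"az": 0},{"grip": 1,"x": 0,"y": 0,"z": -1,"ax": 0,"ay": 0,"az": 0},{"grip": 1,"x": 0,"y": 0,"z": -1,"ax": 0,"ay": 0,"az": 0},{"grip": 1,"x": 0,"y": 0,"z": -1,"ax": 0,"ay": 0,"az": 0},{"grip": 1,"x": 0,"y": 0,"z": -1,"ax": 0,"ay": 0,"az": 0},{"grip": 1,"x": 0,"y": 0,"z": -0.6,"ax": 0,"ay": 0,"az": 0}]'

```text
clock: 13.27
tcp_pos: [467.1, 305.2, 300.9]
tool_rot: [0.003, 0.221, 0.975, 0.003]
wrist_force: [-0.2, -0.6, -0.4]
width: 0.584
grip_force: 41.9
```

Run:
```python
from h import *
plan((586,0,300),tool(.234+np.pi/2))
```

```text
clock 13.2667 tcp [467.07 305.23 300.91] q [ 0.4  -0.02  1.79  0.    1.36 -0.73] F [-0.24 -0.59 -0.41] grip 0.584304928506703 41.868794658221304
rows 14 xyz [-0.46 -0.84  0.  ] a [ 0.    0.   -0.46]
```

send_rows --series '[{"grip": 1,"x": -0.46,"y": -0.84,"z": 0,"ax": 0,"ay": 0,"az": -0.46},{"grip": 1,"x": -0.46,"y": -0.84,"z": 0,"ax": 0,"ay": 0,"az": -0.46},{"grip": 1,"x": -0.46,"y": -0.84,"z": 0,"ax": 0,"ay": 0,"az": -0.46},{"grip": 1,"x": -0.46,"y": -0.84,"z": 0,"ax": 0,"ay": 0,"az": -0.46},{"grip": 1,"x": -0.46,"y": -0.84,"z": 0,"ax": 0,"ay": 0,"az": -0.46},{"grip": 1,"x": -0.46,"y": -0.84,"z": 0,"ax": 0,"ay": 0,"az": -0.46},{"grip": 1,"x": -0.46,"y": -0.84,"z": 0,"ax": 0,"ay": 0,"az": -0.46},{"grip": 1,"x": -0.46,"y": -0.84,"z": 0,"ax": 0,"ay": 0,"az": -0.46},{"grip": 1,"x": -0.46,"y": -0.84,"z": 0,"ax": 0,"ay": 0,"az": -0.46},{"grip": 1,"x": -0.46,"y": -0.84,"z": 0,"ax": 0,"ay": 0,"az": -0.46}]'

```text
clock: 14.1
tcp_pos: [530.1, 75.4, 296.9]
tool_rot: [0.001, -0.019, 1.0, 0.002]
wrist_force: [0.6, -0.4, -1.8]
width: 0.582
grip_force: 41.9
```

send_rows --series '[{"grip": 1,"x": -0.46,"y": -0.84,"z": 0,"ax": 0,"ay": 0,"az": -0.46},{"grip": 1,"x": -0.46,"y": -0.84,"z": 0,"ax": 0,"ay": 0,"az": -0.46},{"grip": 1,"x": -0.46,"y": -0.84,"z": 0,"ax": 0,"ay": 0,"az": -0.46},{"grip": 1,"x": -0.46,"y": -0.84,"z": 0,"ax": 0,"ay": 0,"az": -0.46},{"grip": 1,"x": 0,"y": 0,"z": 0,"ax": 0,"ay": 0,"az": 0},{"grip": 1,"x": 0,"y": 0,"z": 0,"ax": 0,"ay": 0,"az": 0}]'

```text
clock: 14.6
tcp_pos: [584.9, -2.8, 296.2]
tool_rot: [0.001, -0.113, 0.994, 0.002]
wrist_force: [-0.0, -0.0, -1.5]
width: 0.577
grip_force: 41.9
```

Run:
```python
from h import *
w=cam("wrist")["frame"]; s=optics.read_camera("side")["frame"]; t=optics.read_camera("top")["frame"]
a=cv2.resize(s[60:260,240:440],(400,400),interpolation=cv2.INTER_CUBIC)
b=cv2.resize(t[120:280,320:480],(400,400),interpolation=cv2.INTER_CUBIC)
cv2.imwrite("pics/m5.png",np.hstack([a,b])[:,:,::-1]); cv2.imwrite("pics/w5.png",w[:,:,::-1])
plan((586.5,-3,300),tool(.234+np.pi/2))
```

```text
clock 14.75 tcp [584.27  -1.36 296.24] q [-0.18  0.04  1.73  0.    1.36 -1.98] F [ 0.69 -1.12 -2.07] grip 0.5830011366308661 41.95209931000136
rows 1 xyz [-0.07 -0.08 -0.15] a [ 0.03  0.02 -0.06]
```

View pics/m5.png

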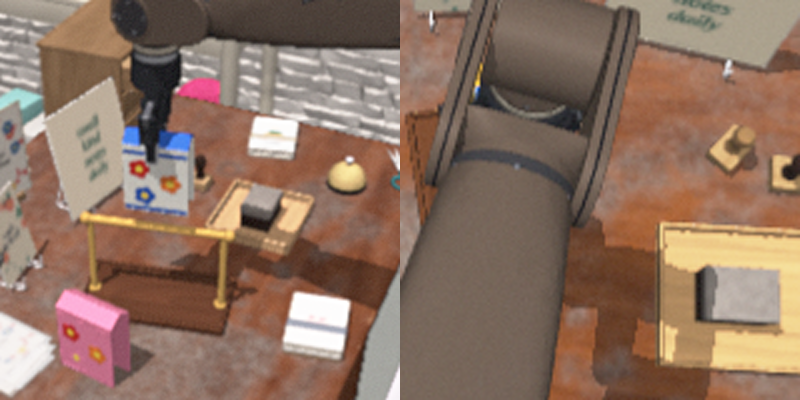

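The composite shows the box upright in the tray. The sign hangs upright in the fingers just above mid-bar, its lower near edge at crop (123,208)–(190,215). I'll check the pose against a projection.

Run:
```python
from h import *
c=cam("side"); s=get_state(); a=.23; u=np.array([np.cos(a),np.sin(a),0]); n=np.array([-u[1],u[0],0])
b=np.array([s["tcp_pos"][0],s["tcp_pos"][1],s["tcp_pos"][2]-94])
print(w2px(c,[b+25*n+52.5*u,b+25*n-52.5*u]), "seen",[301.5,164],[335,167.5])
print(w2px(c,[b+25*n+52.5*u+[0,0,125],b+25*n-52.5*u+[0,0,125]]),"seen",[(240+123/2,60+143/2),(240+192/2,60+152/2)])
plan((586.5,-3.5,232),tool(.234+np.pi/2),4)
```

```text
[[300.75 164.69]
 [332.25 168.76]] seen [301.5, 164] [335, 167.5]
[[299.63 131.47]
 [332.85 135.32]] seen [(301.5, 131.5), (336.0, 136.0)]
clock 14.8 tcp [584.28  -1.24 296.3 ] q [-0.18  0.04  1.73  0.    1.36 -1.98] F [ 0.53  0.23 -0.97] grip 0.5846644916980878 41.9525371841155
rows 4 xyz [-0.01 -0.03  0.64] a [ 0.01  0.01 -0.01]
```

send_rows --series '[{"grip": 1,"x": -0.06,"y": -0.03,"z": 0.5,"ax": 0,"ay": 0,"az": -0.03},{"grip": 1,"x": -0.06,"y": -0.03,"z": 0.4,"ax": 0,"ay": 0,"az": 0},{"grip": 1,"x": -0.06,"y": -0.03,"z": 0.2,"ax": 0,"ay": 0,"az": 0},{"grip": 1,"x": -0.06,"y": 0,"z": 0.2,"ax": 0,"ay": 0,"az": 0},{"grip": 1,"x": 0,"y": 0,"z": 0.2,"ax": 0,"ay": 0,"az": 0},{"grip": 1,"x": 0,"y": 0,"z": 0.3,"ax": 0,"ay": 0,"az": 0},{"grip": 1,"x": 0,"y": 0,"z": 0,"ax": 0,"ay": 0,"az": 0}]'

```text
clock: 15.38
tcp_pos: [590.5, -2.8, 248.9]
tool_rot: [-0.0, -0.115, 0.993, 0.002]
wrist_force: [0.0, 1.5, -1.0]
width: 0.584
grip_force: 41.9
```

Run:
```python
from h import *
plan((590.5,-3,140),tool(.234+np.pi/2),7)
```

```text
clock 15.3833 tcp [590.46  -2.77 248.89] q [-0.18  0.09  1.77  0.    1.28 -1.98] F [ 0.03  1.51 -0.99] grip 0.5836234414996545 41.890114011475816
rows 7 xyz [-0.   -0.    0.62] a [ 0.01 -0.   -0.  ]
```

send_rows --series '[{"grip": 1,"x": 0,"y": 0,"z": 0.4,"ax": 0,"ay": 0,"az": 0},{"grip": 1,"x": 0,"y": 0,"z": 0.5,"ax": 0,"ay": 0,"az": 0},{"grip": 1,"x": 0,"y": 0,"z": 0.6,"ax": 0,"ay": 0,"az": 0},{"grip": 1,"x": 0,"y": 0,"z": 0.7,"ax": 0,"ay": 0,"az": 0},{"grip": 1,"x": 0,"y": 0,"z": 0.7,"ax": 0,"ay": 0,"az": 0},{"grip": 1,"x": 0,"y": 0,"z": 0.7,"ax": 0,"ay": 0,"az": 0},{"grip": 1,"x": 0,"y": 0,"z": 0.5,"ax": 0,"ay": 0,"az": 0},{"grip": 1,"x": 0,"y": 0,"z": 0.3,"ax": 0,"ay": 0,"az": 0},{"grip": 1,"x": 0,"y": 0,"z": 0,"ax": 0,"ay": 0,"az": 0}]'

```text
clock: 16.13
tcp_pos: [590.0, -2.4, 138.4]
tool_rot: [-0.001, -0.115, 0.993, 0.002]
wrist_force: [-0.8, 0.1, -1.8]
width: 0.583
grip_force: 41.9
```

send_rows --series '[{"grip": 1,"x": 0,"y": 0,"z": 0.1,"ax": 0,"ay": 0,"az": 0},{"grip": 1,"x": 0,"y": 0,"z": 0.1,"ax": 0,"ay": 0,"az": 0},{"grip": 1,"x": 0,"y": 0,"z": 0,"ax": 0,"ay": 0,"az": 0}]'

```text
clock: 16.38
tcp_pos: [592.0, -2.7, 136.7]
tool_rot: [0.002, -0.115, 0.993, 0.001]
wrist_force: [0.3, 0.0, -1.4]
width: 0.585
grip_force: 41.9
```

send_rows --series '[{"grip": 1,"x": 0,"y": 0,"z": 0.1,"ax": 0,"ay": 0,"az": 0},{"grip": 1,"x": 0,"y": 0,"z": 0,"ax": 0,"ay": 0,"az": 0}]'

```text
clock: 16.55
tcp_pos: [591.7, -2.6, 133.8]
tool_rot: [0.001, -0.115, 0.993, 0.001]
wrist_force: [-0.9, 0.2, -2.5]
width: 0.584
grip_force: 41.9
```

send_rows --series '[{"grip": 1,"x": 0,"y": 0,"z": 0.1,"ax": 0,"ay": 0,"az": 0},{"grip": 1,"x": 0,"y": 0,"z": 0,"ax": 0,"ay": 0,"az": 0}]'

```text
clock: 16.72
tcp_pos: [591.4, -2.6, 130.8]
tool_rot: [0.001, -0.115, 0.993, 0.001]
wrist_force: [0.1, -0.0, -2.0]
width: 0.581
grip_force: 41.9
```

send_rows --series '[{"grip": 1,"x": 0,"y": 0,"z": 0.08,"ax": 0,"ay": 0,"az": 0},{"grip": 1,"x": 0,"y": 0,"z": 0,"ax": 0,"ay": 0,"az": 0}]'

```text
clock: 16.88
tcp_pos: [591.3, -2.6, 128.7]
tool_rot: [0.001, -0.115, 0.993, 0.001]
wrist_force: [-0.4, -0.3, -1.2]
width: 0.584
grip_force: 41.9
```

send_rows --series '[{"grip": 1,"x": 0,"y": 0,"z": 0.08,"ax": 0,"ay": 0,"az": 0},{"grip": 1,"x": 0,"y": 0,"z": 0,"ax": 0,"ay": 0,"az": 0}]'

```text
clock: 17.05
tcp_pos: [591.3, -2.6, 126.6]
tool_rot: [0.001, -0.115, 0.993, 0.001]
wrist_force: [-0.5, 0.4, -2.2]
width: 0.585
grip_force: 41.9
```

send_rows --series '[{"grip": 1,"x": 0,"y": 0,"z": 0.06,"ax": 0,"ay": 0,"az": 0},{"grip": 1,"x": 0,"y": 0,"z": 0,"ax": 0,"ay": 0,"az": 0}]'

```text
clock: 17.22
tcp_pos: [591.7, -2.5, 126.1]
tool_rot: [0.001, -0.115, 0.993, 0.001]
wrist_force: [-1.1, -0.2, 1.0]
width: 0.581
grip_force: 42.2
```

send_rows --series '[{"grip": 1,"x": 0,"y": 0,"z": 0.06,"ax": 0,"ay": 0,"az": 0},{"grip": 1,"x": 0,"y": 0,"z": 0,"ax": 0,"ay": 0,"az": 0}]'

```text
clock: 17.38
tcp_pos: [591.7, -2.4, 125.9]
tool_rot: [0.001, -0.116, 0.993, 0.001]
wrist_force: [-4.2, 0.7, 7.1]
width: 0.588
grip_force: 42.9
```

send_rows --series '[{"grip": 1,"x": 0,"y": 0,"z": -0.06,"ax": 0,"ay": 0,"az": 0},{"grip": -0.2,"x": 0,"y": 0,"z": 0,"ax": 0,"ay": 0,"az": 0},{"grip": -0.4,"x": 0,"y": 0,"z": 0,"ax": 0,"ay": 0,"az": 0},{"grip": -0.6,"x": 0,"y": 0,"z": 0,"ax": 0,"ay": 0,"az": 0},{"grip": -0.8,"x": 0,"y": 0,"z": 0,"ax": 0,"ay": 0,"az": 0},{"grip": -1,"x": 0,"y": 0,"z": 0,"ax": 0,"ay": 0,"az": 0},{"grip": -1,"x": 0,"y": 0,"z": 0,"ax": 0,"ay": 0,"az": 0},{"grip": -1,"x": 0,"y": 0,"z": 0,"ax": 0,"ay": 0,"az": 0}]'

```text
clock: 18.05
tcp_pos: [591.5, -2.7, 125.5]
tool_rot: [0.001, -0.115, 0.993, 0.001]
wrist_force: [0.1, -0.6, -0.2]
width: 0.997
grip_force: 0.0
```

Run:
```python
from h import *
c=cam("side"); cv2.imwrite("pics/s6.png",c["frame"][:,:,::-1])
plan((591.5,-2.5,230),tool(.234+np.pi/2),6)
```

```text
clock 18.1 tcp [591.52  -2.64 125.48] q [-0.18  0.21  1.87  0.    1.06 -1.98] F [-0.31 -0.    0.49] grip 0.9974648018452693 0.0
rows 6 xyz [-0.   0.  -0.7] a [ 0.    0.   -0.01]
```

Released with no residual force. I'm retracting straight up, then checking with the last picture.

send_rows --series '[{"grip": -1,"x": 0,"y": 0,"z": -0.3,"ax": 0,"ay": 0,"az": 0},{"grip": -1,"x": 0,"y": 0,"z": -0.5,"ax": 0,"ay": 0,"az": 0},{"grip": -1,"x": 0,"y": 0,"z": -0.7,"ax": 0,"ay": 0,"az": 0},{"grip": -1,"x": 0,"y": 0,"z": -0.9,"ax": 0,"ay": 0,"az": 0},{"grip": -1,"x": 0,"y": 0,"z": -0.9,"ax": 0,"ay": 0,"az": 0},{"grip": -1,"x": 0,"y": 0,"z": -0.9,"ax": 0,"ay": 0,"az": 0},{"grip": -1,"x": 0,"y": 0,"z": -0.9,"ax": 0,"ay": 0,"az": 0},{"grip": -1,"x": 0,"y": 0,"z": -0.5,"ax": 0,"ay": 0,"az": 0},{"grip": -1,"x": 0,"y": 0,"z": 0,"ax": 0,"ay": 0,"az": 0},{"grip": -1,"x": 0,"y": 0,"z": 0,"ax": 0,"ay": 0,"az": 0}]'

```text
clock: 18.93
tcp_pos: [591.5, -3.0, 266.6]
tool_rot: [0.002, -0.115, 0.993, 0.001]
wrist_force: [-0.8, -0.0, -0.2]
width: 1.0
grip_force: 0.0
```

Run:
```python
from h import *
s=cam("side")["frame"]; w=cam("wrist")["frame"]
a=cv2.resize(s[90:250,250:410],(440,440),interpolation=cv2.INTER_CUBIC)
b=cv2.resize(w[40:360,190:450],(358,440))
cv2.imwrite("pics/m7.png",np.hstack([a,b])[:,:,::-1]); print(get_state()["wrist_force"],get_state()["tcp_pos"])
```

```text
[-0.38 -0.47 -0.11] [590.41  -2.84 263.83]
```

View pics/m7.png

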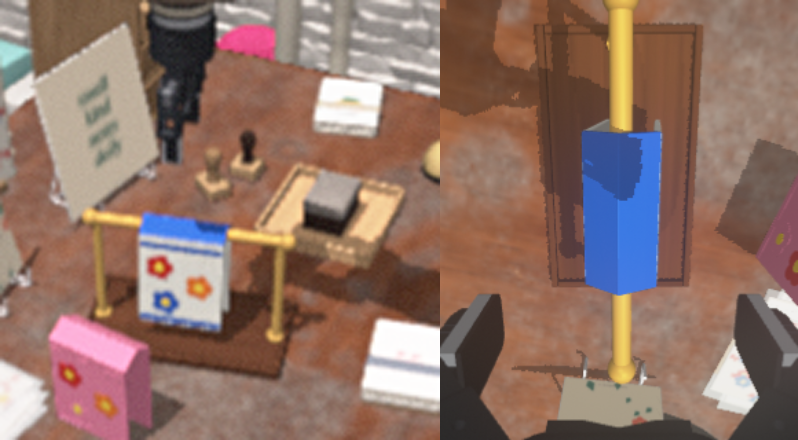

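The side crop shows the sign straddling the bar near the middle, with the roof at (185,225). The wrist crop agrees, with the roof centred on the bar. The box stands upright in the tray at (332,200), both stamp-like things are still standing, and the gripper is clear.

```bash
python3 -c "
from bench import arm; print(arm.hand_in())"
```

```text
the job is handed in; nothing more can be done
None
```

The gift box stands upright in the tray and the flowered saddle sign hangs straddling the bar near its middle; the job was handed in at about 19 s, with the candle tin and stamp never touched.

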